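# Push the cover-glass box under the sprung flap of its holder

## Robot

A 7-joint arm with a two-finger parallel gripper is mounted at the origin on a cart in front of the work surface, level with it; the furniture and walls round the work are solid. World frame = base frame: x ahead of the robot, y to its left, z up, the work surface at z = 0. Lengths are in m, angles in rad, forces in N, time in s.
With the tool pointing down it reaches from about 0.35 to 0.9 m from the base axis. Payload 8.1 kg.
Tool frame: the origin (TCP) lies at the very end of the fingers, on their centre line; the grasp point (between the pads) lies 19 mm behind it (arm.tcp_to_grasp is the z of the grasp point in the tool frame, in m); z points along the fingers, y is the line along which they close (so a half turn about z gives the same grasp; the last joint's range is limited). The gripper opens to 92 mm and grips with 3 to 60 N. Pads are 19 mm wide; open, the fingers measure 130 mm over their backs; the gripper's body (75 mm by 190 mm) begins 47 mm behind the grasp point.
Start: joints at [1.176, 0.434, 0.025, 1.573, -0.012, 1.134, -0.075], TCP at [0.18, -0.599, 0.227] pointing down, gripper open.
Joint ranges: [-2.62, 2.62], [-0.44, 2.09], [-1.27, 1.32], [0.08, 2.57], [-1.32, 4.46], [0.12, 2], [-2.74, 2.74]. Speed limits (rad/s): [2.22, 2.22, 3.01, 3.01, 3.14, 3.14, 3.14].

## Interface

Orientations are given as a rotation vector (axis times angle).
In Python, from cell import readout, vision, sign_off, arm gives the robot as it stands. The module is installed in compiled form; this text tells all that it offers.
- The arm moves only by the shell command python3 -m creep 'ROWS' [FORCE]. ROWS is JSON, a list of rows, each a list of 5 numbers: the shift along the tool's x, y, z in units of 4 cm (1.0 is 4 cm), then the turn about the tool's z in units of 4 degrees (1.0 is 4 degrees), then the opening, from 0 (shut) to 1 (fully open). A call has 1 to 12 rows; each row shifts and turns the commanded pose from where the row before left it, along the tool's axes as they then stand; what a row does not reach is not made up. A row lasts 1/8 s, in which the tool goes at most 62.5 mm and 10.7 degrees, less where a joint would pass 70% of its speed; a pose out of reach is approached as far as the arm can. A call with a number of a shift or a turn outside -1 to 1 is refused whole. A call with a gripper value outside its range is refused whole. The fingers move at their own pace and stop on an object; FORCE is the grip in N (left out, the last holds). Time passes only in rows, so rows that do not move let the fingers close. It gives the time, the measured TCP pose, the force, the opening and the grip force at its end, in the units of the state.
- readout.observe(): the state, without advancing time (a new reading comes with each control period).
- vision.get_image(name): name is "scene" or "top" or "wrist"; returns a dict with "pixels" (420x560x3 uint8, blue, green, red), "z_map" (420x560 float32, m along the optical axis (not along the pixel's ray), 0 where there is no reading), "camera_matrix" (3x3 intrinsics, pixels), "position" and "rotation" of the camera in the world. Camera axes: x right, y up, looking along -z (the intrinsics and any distortion apply to the point x, -y, -z); pixel columns grow to the right and rows downward; lengths in m; the calibration is good to about 2 mm. A picture is of the moment at which its call begins.
- sign_off(): hands the job in; it is judged then, once.
The state is a dict: "clock": time; "joints": joint angles; "dq": joint speeds; "joint_efforts": joint torques, N m; "position": TCP position; "ee_rot": TCP orientation; "force": force on the tool from outside, world axes, zero at the start; "ft_torque": the same for the moment, N m; "width": opening from 0.0 (shut) to 1.0 (fully open); "gripper_force": force on a finger pad.
Only numpy, scipy, OpenCV 4.12 (cv2) and the standard library are available. Lean on these libraries where they do the work, as an engineer would, in place of code of your own. Each camera call takes 0.05 s, during which the arm holds its last target. There are 200 camera calls.

## Task

Load the box of cover glasses, the carton lying in the lane of the flat metal holder: with one fingertip press the long bar beside the lane down so that the spring flap swings up and stays up, and meanwhile with the other fingertip push the box along the lane under the flap until its front end meets the stop. Then draw back and let the bar up so that the flap comes down on the box and holds it. Do not grip or lift the box, and leave the other things on the bench where they are.

Things in the scene. Friction and masses are not known exactly. Their poses are not given: they have to be found in the camera images.
- holder: Flat metal holder fixed to the worktop; base plate 4 mm thick, x -150 to +58, y -98 to +26 mm. Origin: worktop height, lane centre line, under the flap's front edge. x = push direction, along the lane to the stop; y = left of that. The box slides on the plate in the 40 mm wide lane between rails at y = +-20 mm: 10 mm high for x -122 to 0, 23 mm high for x 0 to 56 (heights above worktop).
- stop_face (a point): Middle of the near face of the stop, a cross wall at the far end of the lane, 31 mm high: holder x = +46, y = 0, z = 19 mm. Same axes as the holder.
- hinge_line (a point): Point of the flap's hinge line (parallel to holder x) at holder x = 0, y = -34, z = 44 mm. The 10 mm hinge tube runs along it from holder x = -148 to +42 mm; two posts 51 mm high carry it at holder x = -9 to -3 and 43 to 49 mm.
- flap_angle (a joint): Angle (rad) of the spring flap, a steel see-saw: cover over the lane, press bar on the other side of the hinge. 0 = shut (cover slopes down across the lane and blocks it); grows as the bar is pressed; end stop 0.60. The box passes above 0.42; 0.5 is a good angle. Let down on a loaded box it rests at about 0.37. Spring always shuts it: about 3 N on the bar's middle starts it, 7 to 12 N holds 0.5.
- flap: The flap, steel sheet; origin on the hinge line at holder x = 0, turns about its x. Cover: holder x 0 to 40 mm, reaches 54 mm from the hinge across the lane, 5 mm lip folded down at its front edge. Press bar: plate 138 x 40 mm beside the lane on its -y side, holder x -148 to -10, y -53 to -91 mm; shut, its upper face tilts 15 degrees, rising away from the lane; at 0.5 it tilts 14 degrees the other way.
- bar_middle (a point): Middle of the upper face of the press bar, at holder x = -79, y = -72 mm: height 37 mm shut, about 20 mm with the flap at 0.5 (a flat fingertip meets the tilted plate 2 mm higher; a springy arm must aim some 4 mm lower, so go by the flap angle). The lane's centre line is 72 mm from it in +y.
- box_center (a point): Centre of the box of cover glasses, a white carton 82 mm long, 34 mm wide, 30 mm high, about 80 g, lying in the lane in front of the flap, long side along the lane; its y axis lies along the lane, z up. Its height is 19 mm on the base plate. With its front end at the stop it is at holder x = +5 mm, and its rear end still stands 36 mm out in front of the flap.
- strip_box: Bystander: smaller carton of test strips, 66 x 30 x 22 mm, to the left of the holder. Origin under its centre.
- vial: Bystander: white-capped vial, 27 mm diameter, 72 mm high, left of the holder. Origin under its centre.
- small_vial: Bystander: black-capped vial, 22 mm diameter, 58 mm high, left of the holder. Origin under its centre.
- cuvette: Bystander: square cuvette, 24 x 24 x 48 mm, left of the holder. Origin under its centre.
- marker: Bystander: marker pen 138 mm long, 12 mm high, lying right of the holder. Origin under its centre.
- clamp: Bystander: pipe clamp 56 x 79 x 17 mm, lying farther right. Origin under its centre.
- glass_box: The same box of cover glasses; origin under its centre (15 mm below box_center), same axes.
Not all that is in view belongs to the job. Leave any blue or red look-alike of the glass_box alone.

How it is judged:
On the way, in this order (a step that is already met when the one before it is completed fails the run):
1. a fingertip holds the flap open by the press bar while the box is still in front of it (value of joint flap_angle above 0.42 rad and contact force between the fingers and flap above 0.5 N and x of box_center in the frame of holder below -0.042 m), for 0.2 s.
2. with the bar still held down by a fingertip, the box has been pushed under the flap to within 12 mm of the stop (value of joint flap_angle above 0.41 rad and contact force between the fingers and flap above 0.5 N and x of box_center in the frame of holder above -0.007 m), for 0.1 s.
At the end, for the whole second after the job is handed in: The box lies flat in the holder with its front end within 8 mm of the stop, at rest, and the released flap rests on its top (joint flap_angle 0.28 to 0.42) and presses on it (x of box_center in the frame of holder between -0.003 and 0.009 m and y of box_center in the frame of holder between -0.006 and 0.006 m and z of box_center in the frame of holder below 0.023 m and value of joint flap_angle between 0.28 and 0.42 rad and contact force between flap and glass_box above 0.3 N and linear speed of glass_box below 0.01 m/s and angle between glass_box's own z axis and vertical below 0.08 rad); the robot touches nothing.
It fails at once if the box is lifted or tipped (more than 12 mm or 0.25 rad) (z of box_center in the frame of holder above 0.031 m or angle between glass_box's own z axis and vertical above 0.25 rad).
It fails at once if a bystander is moved by more than 25 mm (distance of any of strip_box, vial, small_vial, marker, cuvette, clamp from where it was at the start of the episode above 0.025 m).
It also fails if it takes over 48 s, if anything falls off the work surface, if the arm or the gripper's body presses on something with over 40 N, if the wrist force passes 120 N, or if a joint passes its speed limit or range.

## Working session

There is one attempt and no reset: what is moved stays moved. The work goes in short steps, Python scripts to look and compute and a shell command to move; the robot and the scene stay as the last step left them, time stands still between calls to the robot, and variables do not carry over. Pictures are saved under pics/ and viewed, at most 10 in all, crops included, and the job is handed in when it is done.

```bash
mkdir -p pics; cat > h.py <<'E'
import numpy as np,cv2,pickle
from cell import readout,vision,arm
def grab(n,f):
    d=vision.get_image(n); pickle.dump(d,open(f'pics/{f}.pkl','wb')); cv2.imwrite(f'pics/{f}.png',d['pixels']); return d
def load(f): return pickle.load(open(f'pics/{f}.pkl','rb'))
def pt(d,u,v,z=None):
    K=d['camera_matrix']; r=np.array([(u-K[0,2])/K[0,0],-(v-K[1,2])/K[1,1],-1.]); R=np.array(d['rotation'])
    if R.shape!=(3,3): R=cv2.Rodrigues(R)[0]
    p=np.array(d['position']); w=R@r
    s=d['z_map'][int(round(v)),int(round(u))] if z is None else (z-p[2])/w[2]
    return p+s*w
E
python3 - <<'E'
from h import *
a=grab('top','top0');b=grab('scene','scene0')
print(readout.observe()); print(a['position'],a['rotation'],a['camera_matrix'],[x for x in dir(arm) if x[0]!='_'])
E
```

```text
{'clock': 0.1, 'joints': array([ 1.17640155,  0.43510518,  0.02500316,  1.57397006, -0.01157118,
        1.13400323, -0.07509104]), 'dq': array([-0.0009855 , -0.00407861, -0.00126182, -0.00347566,  0.00026971,
        0.00083309,  0.00176784]), 'joint_efforts': array([ 4.21479723e-03, -6.69124103e+01,  9.88352560e-01, -3.15140784e+01,
       -6.05646428e-02,  3.74656159e-02,  4.15887450e-05]), 'position': array([ 0.17959392, -0.59818394,  0.22606765]), 'ee_rot': array([-3.10695202e+00, -4.56421578e-01,  5.52964714e-04]), 'force': array([ 0.25386298, -0.69054506,  0.0147975 ]), 'ft_torque': array([-0.06743034,  0.00420949,  0.01713806]), 'gripper_force': 0.0, 'width': 0.9988563091744193}
[ 0.43404733 -0.10298625  1.08165969] [ 0.10940488 -0.11685195 -1.57550489] [[469.87351852   0.         275.05698184]
 [  0.         469.87351852 208.4699556 ]
 [  0.           0.           1.        ]] ['PlanningError', 'tcp_to_grasp']
```

View pics/top0.png

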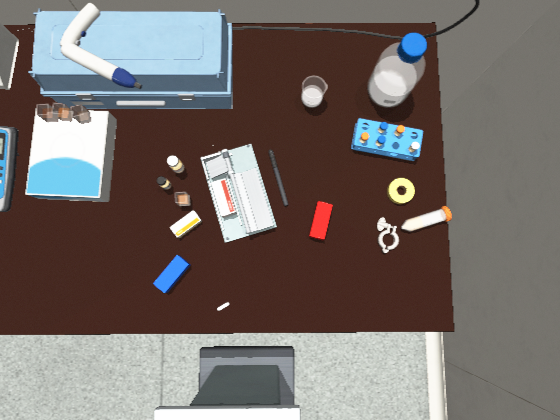

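View pics/scene0.png

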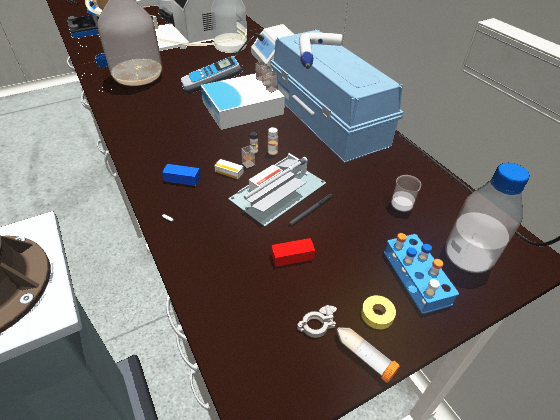

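Top view: the holder is around (238,192). Things that could be the box: a white and red carton in the lane (227,197), a blue look-alike (171,274), a red look-alike (320,220) and the strip box (186,224). I choose the carton at (227,197) and check it in a crop.

```bash
python3 - <<'E'
from h import *
d=load('top0'); c=d['pixels'][135:250,190:300]
c=cv2.resize(c,None,fx=5.2,fy=5.2,interpolation=cv2.INTER_CUBIC); cv2.imwrite('pics/crop0.png',c); print(c.shape)
for u,v in [(227,197),(250,160),(230,230),(255,200),(215,150)]: print(u,v,pt(d,u,v))
E
```

```text
(598, 572, 3)
227 197 [ 6.12978121e-01 -9.00534309e-05  3.31956647e-02]
250 160 [ 0.7054307  -0.05078578  0.00555964]
230 230 [ 0.5408192  -0.00471095  0.00477997]
255 200 [ 0.60540701 -0.06344738  0.03462842]
215 150 [0.73094101 0.03197663 0.00273449]
```

View pics/crop0.png

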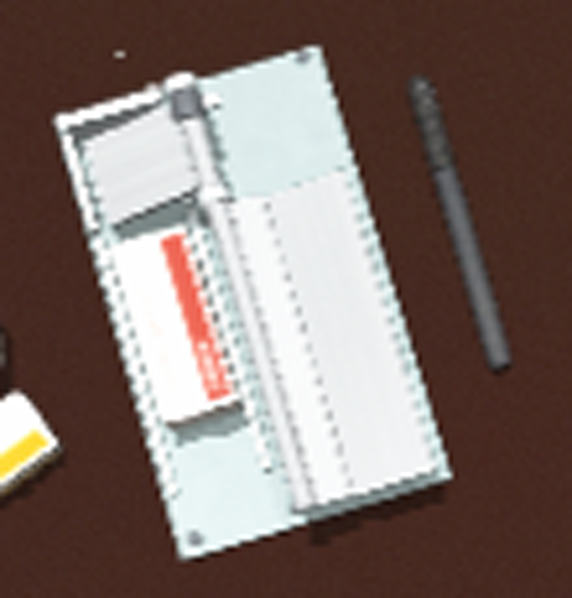

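The crop shows the white carton with its red stripe lying in the lane in front of the flap. The plate corners in the crop are (320,48), (182,558) and (450,478), and the box's rear top edge runs from (168,422) to (242,402).

```bash
cat >> h.py <<'E'
def fit(src,dst):
    s=np.array(src);d=np.array(dst);a=s-s.mean(0);b=d-d.mean(0)
    th=np.arctan2((a[:,0]*b[:,1]-a[:,1]*b[:,0]).sum(),(a*b).sum())
    R=np.array([[np.cos(th),-np.sin(th)],[np.sin(th),np.cos(th)]]); t=d.mean(0)-R@s.mean(0)
    return th,R,t,(s@R.T+t)-d
E
python3 - <<'E'
from h import *
d=load('top0'); f=lambda x,y,z:pt(d,190+(x+.5)/5.2-.5,135+(y+.5)/5.2-.5,z)[:2]
src=[(.058,-.098),(-.15,.026),(-.15,-.098)]
dst=[f(320,48,.004),f(182,558,.004),f(450,478,.004)]
th,R,t,e=fit(src,dst); print(np.degrees(th),t,e*1e3)
H=lambda p:(R.T@(p-t)*1e3).round(1)
for n,q in dict(boxRL=(168,422,.034),boxRR=(242,402,.034),boxFL=(112,240,.034),boxFR=(187,224,.034),tubeend=(303,510,.049),barNR=(445,470,.04),barFR=(350,172,.04)).items(): print(n,H(f(*q)))
W=lambda x,y:R@np.array([x,y])/1e3+t
print('barmid',W(-79,-72),'boxc',W(-45,0),'stop',W(46,0))
o=readout.observe(); Rt=cv2.Rodrigues(o['ee_rot'])[0]; print(Rt.round(3))
w=load('top0')
E
```

```text
16.15336266418494 [0.66397132 0.02464094] [[ 1.91876293  0.05119598]
 [-0.93208372  0.29594945]
 [-0.98667921 -0.34714543]]
boxRL [-93.9  13. ]
boxRR [-94.6 -20.1]
boxFL [-9.7 14.7]
boxFR [-12.2 -18.6]
tubeend [-148.7  -32.7]
barNR [-148.6  -95.6]
barFR [-11.6 -93.2]
barmid [ 0.60812127 -0.06649507] boxc [0.62074789 0.01212152] stop [0.70815526 0.03743858]
[[ 0.958  0.288 -0.001]
 [ 0.288 -0.958  0.001]
 [-0.    -0.001 -1.   ]]
```

```bash
python3 -m creep '[[0.8,-0.64,0,0,0.58],[0.8,-0.64,0,0,0.58],[0.8,-0.64,0,0,0.58],[0.8,-0.64,0,0,0.58],[0.8,-0.64,0,0,0.58],[0.8,-0.64,0,0,0.58],[0.8,-0.64,0,0,0.58],[0.8,-0.64,0,0,0.58],[0.8,-0.64,0,0,0.58],[0.8,-0.64,0,0,0.58],[0.8,-0.64,0,0,0.58],[0,0,0,0,0.58]]'
cat >> h.py <<'E'
T0=np.array([0.66397,0.02464]);TH=np.radians(16.15)
RH=np.array([[np.cos(TH),-np.sin(TH)],[np.sin(TH),np.cos(TH)]])
def H(p): return np.r_[RH.T@(np.array(p)[:2]-T0)*1e3,p[2]*1e3].round(1)
def goto(hx,hy,z):
    o=readout.observe(); R=cv2.Rodrigues(o['ee_rot'])[0]; p=o['position']
    w=np.r_[RH@np.array([hx,hy])/1e3+T0,z/1e3]
    print('t',o['clock'],'holder',H(p),'F',o['force'].round(1),'w',o['width'],'yaw',np.degrees(np.arctan2(R[1,0],R[0,0])).round(2),'tilt',R[2].round(4),'units',(R.T@(w-p)/.04).round(2))
E
python3 -c "
from h import *
goto(-112,-36,150)"
```

```text
clock: 1.6
position: [0.4376, -0.2244, 0.2266]
ee_rot: [-3.106, -0.465, -0.001]
force: [-0.6, 0.0, 0.6]
width: 0.581
gripper_force: 0.0
t 1.6 holder [-286.7 -176.2  226.6] F [-0.6  0.   0.6] w 0.5809786432178585 yaw 17.04 tilt [ 8.0e-04 -1.2e-03 -1.0e+00] units [ 4.42 -3.44  1.92]
```

```bash
python3 -m creep '[[0.8,-0.6,0.2,0.1,0.58],[0.8,-0.6,0.2,0.1,0.58],[0.8,-0.6,0.3,0,0.58],[0.8,-0.6,0.3,0,0.58],[0.8,-0.6,0.3,0,0.58],[0.4,-0.44,0.3,0,0.58],[0,0,0,0,0.58],[0,0,0,0,0.58]]'
python3 -c "
from h import *
goto(-112,-36,100)
grab('wrist','w1')"
```

```text
clock: 2.6
position: [0.5663, -0.0483, 0.1627]
ee_rot: [3.111, 0.433, -0.001]
force: [0.1, -0.8, 0.3]
width: 0.576
gripper_force: 0.0
t 2.6 holder [-114.1  -42.8  162.7] F [ 0.1 -0.8  0.3] w 0.5755791348761624 yaw 15.83 tilt [-9.e-04  7.e-04 -1.e+00] units [ 0.05 -0.17  1.57]
```

View pics/w1.png

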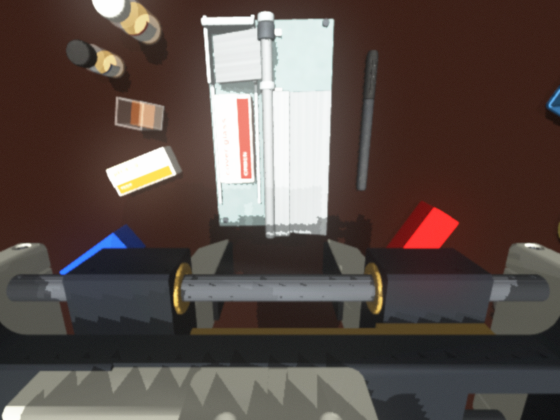

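The wrist view shows the holder straight ahead. The plate corners are at (333,22) and (219,227), the hinge tube's near end is at (269,237), and the box's rear top edge runs from (219,184) to (254,182). The fingers are at (212,262) and (347,262).

```bash
python3 - <<'E'
from h import *
d=load('w1'); f=lambda u,v,z:pt(d,u,v,z)
for n,q in dict(FR=(333,21,.004),NL=(219,227,.004),tube=(269,237,.049),boxRL=(219,184,.034),boxRR=(254,182,.034),boxFL=(218,94,.034),boxFR=(251,94,.034),barNR=(327,236,.04),barFR=(330,92,.04)).items():
  print(n,H(f(*q)),'depth',H(f(q[0],q[1],None))[2])
print(d['position'],H(d['position']))
c=cv2.resize(d['pixels'][75:275,190:370],None,fx=3,fy=3,interpolation=cv2.INTER_CUBIC);cv2.imwrite('pics/c1.png',c)
E
```

```text
FR [ 56.6 -96.6   4. ] depth 2.7
NL [-150.4   24.7    4. ] depth -2.4
tube [-145.5  -34.    49. ] depth 48.4
boxRL [-94.6  15.5  34. ] depth 8.8
boxRR [-92.8 -19.4  34. ] depth 3.6
boxFL [-10.8  11.4  34. ] depth 2.8
boxFR [-11.  -18.9  34. ] depth 4.3
barNR [-148.3  -93.3   40. ] depth -2.3
barFR [-10.3 -90.4  40. ] depth 41.7
[ 0.63737706 -0.02781467  0.3198389 ] [-40.1 -43.  319.8]
```

View pics/c1.png

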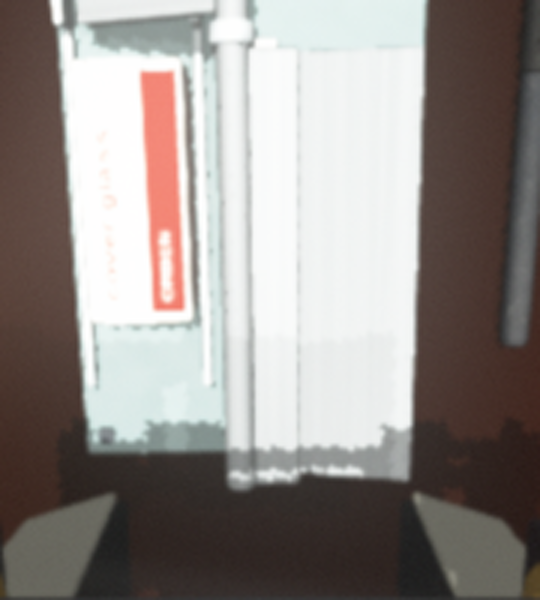

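The crop confirms the box and bar, and the pose agrees within 2 mm of the first measurement. The fingertips straddle the hinge tube. Now I descend behind the box.

```bash
python3 -m creep '[[0.05,-0.17,0.5,0,0.58],[0,0,0.6,0,0.58],[0,0,0.6,0,0.58],[0,0,0.5,0,0.58],[0,0,0.4,0,0.58],[0,0,0,0,0.58],[0,0,0,0,0.58]]'
python3 -c "
from h import *
goto(-112,-36,30)"
```

```text
clock: 3.52
position: [0.5673, -0.0398, 0.0595]
ee_rot: [3.111, 0.434, 0.002]
force: [0.7, 0.5, 0.1]
width: 0.578
gripper_force: 0.0
t 3.525 holder [-110.8  -35.    59.5] F [0.7 0.5 0.1] w 0.5782429806700781 yaw 15.89 tilt [ 9.e-04  4.e-04 -1.e+00] units [-0.03  0.02  0.74]
```

```bash
python3 -m creep '[[-0.03,0.02,0.25,0,0.58],[0,0,0.25,0,0.58],[0,0,0.24,0,0.58],[0,0,0.1,0,0.58],[0,0,0.1,0,0.58],[0,0,0,0,0.58],[0,0,0,0,0.58]]'
python3 -c "
from h import *
goto(-112,-36,21.5)"
```

```text
clock: 4.4
position: [0.5666, -0.0387, 0.0217]
ee_rot: [-3.11, -0.437, -0.003]
force: [-2.9, 5.3, 13.7]
width: 0.579
gripper_force: 5.7
t 4.4 holder [-111.2  -33.7   21.7] F [-2.9  5.3 13.7] w 0.5793268526339865 yaw 16.01 tilt [ 0.0018 -0.0011 -1.    ] units [-0.02  0.06  0.01]
```

```bash
python3 - <<'E'
from h import *
a=grab('scene','s2');b=grab('wrist','w2')
c=cv2.resize(a['pixels'][140:235,215:345],None,fx=4,fy=4,interpolation=cv2.INTER_CUBIC)
d=b['pixels'][0:420,100:420]; d=cv2.resize(d,(290,380))
im=np.zeros((380,520+290,3),np.uint8); im[:,:520]=c; im[:,520:]=d; cv2.imwrite('pics/m2.png',im[:,:800])
goto(-112,-36,21.5); print(H(b['position']))
E
```

```text
t 4.5 holder [-111.2  -33.7   21.7] F [-3.2  3.9 12.8] w 0.5811805572320988 yaw 16.01 tilt [ 0.0017 -0.0011 -1.    ] units [-0.02  0.06  0.01]
[-37.6 -34.  179.1]
```

View pics/m2.png

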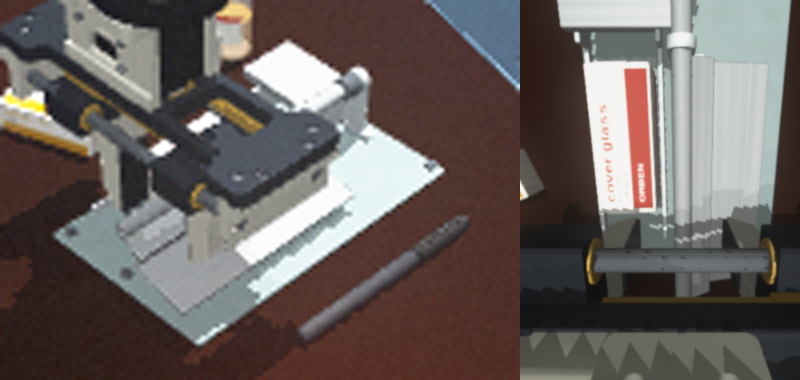

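The flap is up: the cover is raised at montage (292,75), and the bar is pressed with the box still in front. I estimate the angle from the bar's tilt in the depth map.

```bash
python3 - <<'E'
from h import *
d=load('w2')
P=np.array([np.r_[H(pt(d,u,v))] for v in range(75,180,5) for u in range(300,390,3)])
m=(P[:,1]<-57)&(P[:,1]>-89)&(P[:,2]>8)&(P[:,2]<45)&(P[:,0]>-100)
y,z=P[m,1],P[m,2]; k=np.polyfit(y,z,1); r=z-np.polyval(k,y); g=abs(r)<3; k=np.polyfit(y[g],z[g],1)
t=np.degrees(np.arctan(k[0])); print(m.sum(),g.sum(),'tilt',t,'flap',np.radians(t+15),'z at -72',np.polyval(k,-72))
Q=np.array([H(pt(d,u,v)) for v in range(4,22,4) for u in range(170,260,6)]); m=Q[:,2]>25; print(Q[m][::4])
E
```

```text
333 333 tilt 12.538757106570676 flap 0.48064198341664527 z at -72 18.545211781756905
[[  9.5   8.6  46.5]
 [  9.5  -0.9  46.5]
 [  9.5 -10.4  46.4]
 [  9.9 -19.7  45.3]
 [  8.1   6.3  46.5]
 [  8.3  -3.   45.9]
 [  8.5 -12.5  45.4]
 [  8.8 -22.   44.5]
 [  6.9   4.3  45.9]
 [  6.9  -5.4  46.1]
 [  6.7 -15.   46.6]
 [  6.8 -24.5  46. ]
 [  6.3   2.6  43.5]
 [  5.5  -7.6  45.8]
 [  5.4 -17.3  46.2]
 [  4.    9.2  46.4]
 [  3.8  -0.6  46.9]
 [  4.1 -10.   45.9]
 [  4.1 -19.6  45.9]]
```

```bash
python3 -m creep '[[0.12,0.02,0.01,0,0.58],[0.12,0.02,0,0,0.58],[0.12,0,0,0,0.58],[0.12,0,0,0,0.58],[0.12,0,0,0,0.58],[0.12,0,0,0,0.58],[0.12,0,0,0,0.58],[0.12,0,0,0,0.58],[0.12,0,0,0,0.58],[0.12,0,0,0,0.58],[0,0,0,0,0.58]]'
python3 -c "
from h import *
goto(-45.5,-36,21.5)
d=grab('wrist','w3')"
```

```text
clock: 5.88
position: [0.6122, -0.03, 0.0203]
ee_rot: [3.11, 0.434, -0.002]
force: [-2.1, -1.9, 5.8]
width: 0.582
gripper_force: 3.0
t 5.875 holder [-65.  -38.1  20.3] F [-2.1 -1.9  5.8] w 0.58150062995995 yaw 15.87 tilt [-0.0014  0.001  -1.    ] units [ 0.49 -0.06 -0.03]
```

View pics/w3.png

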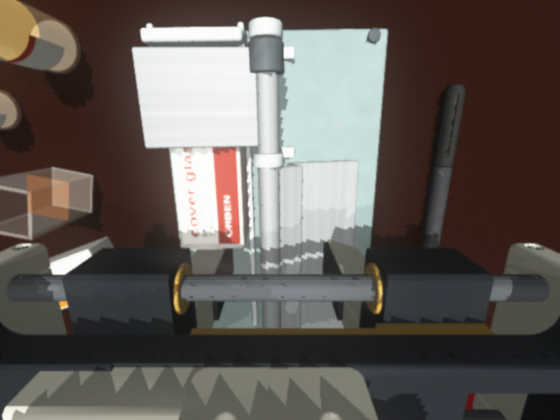

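The box is sliding under the raised cover. Its rear edge is near row 245, against the left finger at (215,255). I check the angle, then go on.

```bash
cat >> h.py <<'E'
def flap(d,x1):
    P=np.array([H(pt(d,u,v)) for v in range(60,245,4) for u in range(270,400,3)])
    m=(P[:,1]<-58)&(P[:,1]>-89)&(P[:,2]>8)&(P[:,2]<45)&(P[:,0]>x1)&(P[:,0]<-14)
    k=np.polyfit(P[m,1],P[m,2],1); t=np.degrees(np.arctan(k[0])); print(m.sum(),'flap',np.radians(t+15),'z-72',np.polyval(k,-72))
E
python3 -c "
from h import *
flap(load('w2'),-90); flap(load('w3'),-48)"
```

```text
539 flap 0.480411385280435 z-72 18.466126368837593
206 flap 0.49803736742727445 z-72 17.617956699914266
```

```bash
python3 -m creep '[[0.1,-0.03,0,0,0.58],[0.1,-0.02,0,0,0.58],[0.1,0,0,0,0.58],[0.08,0,0,0,0.58],[0.06,0,0,0,0.58],[0,0,0,0,0.58],[0,0,0,0,0.58]]'
python3 -c "
from h import *
goto(-45.5,-36,21.5)"
```

```text
clock: 6.8
position: [0.6281, -0.0236, 0.0203]
ee_rot: [3.11, 0.433, -0.003]
force: [-2.1, -3.1, 5.8]
width: 0.581
gripper_force: 3.2
t 6.8 holder [-47.8 -36.3  20.3] F [-2.1 -3.1  5.8] w 0.580654820927616 yaw 15.86 tilt [-0.0019  0.0012 -1.    ] units [ 0.06 -0.01 -0.03]
```

```bash
python3 -m creep '[[0.04,0,0,0,0.58],[0.04,0,0,0,0.58],[0.04,0,0,0,0.58],[0,0,0,0,0.58]]'
python3 -c "
from h import *
goto(-45.5,-36,21.5); d=grab('wrist','w4'); flap(d,-30)"
```

```text
clock: 7.3
position: [0.6292, -0.0231, 0.0198]
ee_rot: [3.11, 0.433, -0.013]
force: [-14.3, -4.8, 14.5]
width: 0.585
gripper_force: 9.1
t 7.3 holder [-46.6 -36.2  19.8] F [-14.3  -4.8  14.5] w 0.5853723232336129 yaw 15.87 tilt [-8.7e-03  8.0e-04 -1.0e+00] units [ 0.03 -0.   -0.04]
87 flap 0.520813248789183 z-72 16.618604508886243
```

View pics/w4.png

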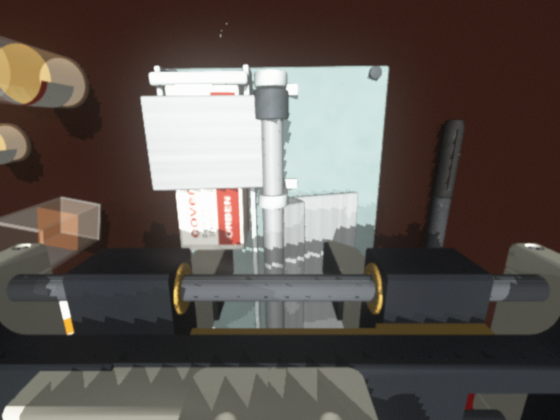

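The box is at the stop: the push force jumped to about 15 N, and its front shows past the cover at (225,90). I draw back, then rise.

```bash
python3 -m creep '[[-0.12,0,0,0,0.58],[-0.15,0,0,0,0.58],[-0.2,0,0,0,0.58],[0,0,-0.15,0,0.58],[0,0,-0.15,0,0.58],[0,0,-0.2,0,0.58],[0,0,-0.4,0,0.58],[0,0,-0.8,0,0.58],[0,0,-0.8,0,0.58],[0,0,-0.8,0,0.58],[0,0,0,0,0.58],[0,0,0,0,0.58]]'
python3 - <<'E'
from h import *
goto(-66,-36,150); d=grab('wrist','w5'); flap(d,-140)
im=d['pixels'].copy(); cv2.imwrite('pics/w5.png',im)
E
```

```text
clock: 8.85
position: [0.6151, -0.0261, 0.1528]
ee_rot: [3.111, 0.435, -0.0]
force: [0.2, 0.1, 0.3]
width: 0.58
gripper_force: 0.0
t 8.85 holder [-61.1 -35.1 152.8] F [0.2 0.1 0.3] w 0.579968080075445 yaw 15.92 tilt [-2.e-04  0.e+00 -1.e+00] units [-0.12  0.02  0.07]
209 flap 0.3465787121536328 z-72 23.33561183285507
```

View pics/w5.png

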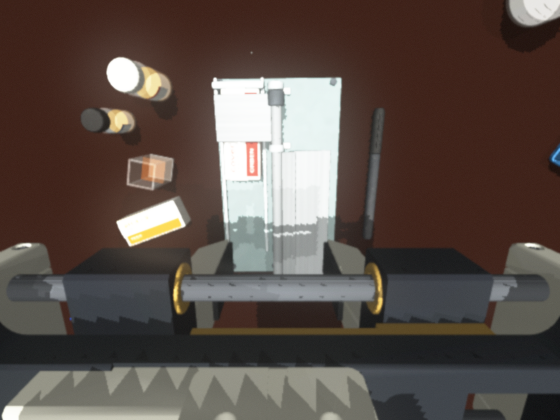

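The flap has come down on the box. The box's rear top edge is at about (224..261, 181). I check its x.

```bash
python3 - <<'E'
from h import *
d=load('w5')
for n,q in dict(RL=(224,181,.034),RR=(261,180,.034),FRcorner=(339,80,.004)).items(): print(n,H(pt(d,*q)))
E
```

```text
RL [-36.8  16.4  34. ]
RR [-35.9 -19.1  34. ]
FRcorner [ 56.5 -95.1   4. ]
```

The rear end is at -36 mm, so the box centre is at about +5 mm. The flap is at about 0.35 and the robot is clear.

```bash
python3 -c "
from cell import sign_off
print(sign_off())"
```

```text
the job is handed in; nothing more can be done
None
```

The box was pushed against the stop and sits at about holder x = +5 mm; the flap came down on it at about 0.35 rad, the arm drew clear, and the job is handed in, but sign-off returned no verdict.

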